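# Unlock and prime the soap pump under the glass shelf

### The job

Pull the orange locking clip off the neck of the pink soap dispenser and lay it in the blue soap dish. Then press the pink dispenser's pump fully down to its stop, hold it there for about a second without leaning hard on it, and let it come back up. Leave the white dispenser's pump, the glass shelf and the other things on the vanity alone.

Things in the scene. Friction and masses are not known exactly. Their poses are not given: they have to be found in the camera images.
- rack: Fixed rack: bamboo foot 160 x 310 x 12 mm, two steel posts at x = +75, y = +-140 mm carrying a glass shelf. Origin: on the vanity top, midway between the two dispensers; +x to its back, +y to its left, z up.
- shelf_edge (a point): Middle of the lower front edge of the clear glass shelf (310 mm wide along rack y, 90 mm deep, 8 mm thick, underside 269 mm above the vanity top), straight above the line between the pumps' axes. It leaves only 112 mm above the pumps' rear halves: a gripper pointing straight down hits it; lean the tool about 30 deg from vertical, its body back to the rack's -x side.
- pink_dispenser: Pink soap dispenser, fixed on the rack's foot at rack y = -60 or +60 mm (x = 0), turned as the rack. Bottle 62 mm across, bamboo collar 40 mm across whose flat top is 112 mm above the origin. Origin: centre of its underside, on the pump's upright axis (12 mm above the vanity top); axes as the rack's.
- pink_pump_top (a point): Centre of the flat top of the pink dispenser's white pump head (34 mm across, 13 mm thick, spout reaching 42 mm out to +y); moves with it. When up it is 145 mm above the dispenser's origin. The head goes straight down against a spring (4 N to start, about 9 N at the end) to a hard stop, felt as a sharp rise, 14 to 20 mm down; it rises by itself. With the clip on it goes down only 3 mm.
- white_dispenser: White soap dispenser of the same shape with a grey pump head and no clip, at the other place on the rack. Not to be used.
- white_pump_top (a point): Centre of the flat top of the white dispenser's grey pump head, 145 mm above that dispenser's origin when up. Must stay up.
- clip: Orange clip, loose, about 30 g, snapped round the pink dispenser's neck, resting on its collar with 2 mm of play. Origin: its underside, on the neck's axis; +x as the dispenser's. Prongs 17 mm high, 29 mm wide outside, reach to x = +10; a 6 mm tongue runs to x = -34 mm, then a fin. Pull level towards -x: two spring nubs let go at about 6 to 10 N in the first 10 mm; it is clear after 35 mm.
- clip_fin (a point): Point to pinch on the clip's fin, at x = -45, y = 0, z = 25 mm of the clip. The fin is 10 mm thick (along y), 22 mm long (along x) and 34 mm high from the clip's underside.
- clip_mid (a point): Point of the clip's tongue at x = -22, y = 0, z = 3 mm of the clip, used to judge whether it lies in the dish.
- dish: Blue open rectangular soap dish, fixed on the vanity top, 130 (x) x 160 (y) mm outside, walls 5 mm thick and 18 mm high, floor 5 mm thick. Origin: centre of its underside.
- flask: Bystander: pink drinking flask, 72 mm across, 212 mm tall; origin: centre of its underside.
- tumbler: Bystander: white ceramic tumbler, 72 mm across, 95 mm tall; origin: centre of its underside.
- soap: Bystander: yellow soap bar, 85 x 55 x 24 mm; origin: centre of its underside.
- jar: Bystander: small amber glass jar with brass lid, 44 mm across, 50 mm tall, standing on the glass shelf; origin: centre of its underside.
- lotion: Bystander: blue lotion bottle, 54 mm across, 150 mm tall; origin: centre of its underside.
- brush: Bystander: black paddle hairbrush lying flat, 190 x 60 x 22 mm; origin: centre of its paddle's underside.
Not all that is in view belongs to the job. There is more than one size of the dish; the one meant has the size given above.

How it is judged:
On the way, in this order (a step that is already met when the one before it is completed fails the run):
1. the clip is off the neck of the pink dispenser (horizontal distance between clip and pink_dispenser above 0.04 m), for 0.1 s.
2. the clip lies in the dish, let go (x of clip_mid in the frame of dish between -0.06 and 0.06 m and y of clip_mid in the frame of dish between -0.075 and 0.075 m and z of clip_mid in the frame of dish below 0.03 m and contact force between the fingers and clip below 0.1 N and linear speed of clip below 0.03 m/s), for 0.2 s.
3. the pink pump is held at its stop (z of pink_pump_top in the frame of pink_dispenser below 0.1285 m), for 0.5 s.
At the end, for the whole second after the job is handed in: The clip rests in the dish (its clip_mid point within 60 mm in x and 75 mm in y of the dish's centre and less than 30 mm above its underside), after which the pink pump was held within 1.5 mm of its stop for at least 0.5 s, and both pumps are up again (within 3 mm) (x of clip_mid in the frame of dish between -0.06 and 0.06 m and y of clip_mid in the frame of dish between -0.075 and 0.075 m and z of clip_mid in the frame of dish below 0.03 m and linear speed of clip below 0.02 m/s and z of pink_pump_top in the frame of pink_dispenser above 0.142 m and z of white_pump_top in the frame of white_dispenser above 0.142 m); the robot touches nothing.
It fails at once if the white dispenser's pump is pressed by more than 4 mm (z of white_pump_top in the frame of white_dispenser below 0.141 m).
It fails at once if the pink dispenser is pushed with more than 30 N (contact force between any of the fingers, the arm and pink_dispenser above 30 N).
It fails at once if the rack or its glass shelf is pushed with more than 12 N (contact force between any of the fingers, the arm and rack above 12 N).
It fails at once if a bystander is moved by more than 25 mm (distance of any of flask, tumbler, soap, jar, lotion, brush from where it was at the start of the episode above 0.025 m).
It also fails if it takes over 64 s, if anything falls off the work surface, if the arm or the gripper's body presses on something with over 40 N, if the wrist force passes 120 N, or if a joint passes its speed limit or range.

### The arm

A 6-joint arm with a two-finger parallel gripper is mounted at the origin on the work surface. World frame = base frame: x ahead of the robot, y to its left, z up, the work surface at z = 0. Lengths are in m, angles in rad, forces in N, time in s.
With the tool pointing down it reaches from about 0.3 to 0.75 m from the base axis. Payload 8.5 kg.
Tool frame: the origin (TCP) lies midway between the tips of the shut fingers; the grasp point (between the pads) lies 19 mm behind it; z points along the fingers, y is the line along which they close (so a half turn about z gives the same grasp; the last joint's range is limited). The gripper opens to 88 mm and grips with 3 to 60 N. Pads are 18 mm wide; open, the fingers measure 123 mm over their backs; the gripper's body (75 mm by 187 mm) begins 45 mm behind the grasp point.
Start: joints at [-1.367, 0.381, 1.297, -0, 1.464, -0.215], TCP at [0.224, -0.502, 0.239] pointing down, gripper open.
Joint ranges: [-3.11, 3.11], [-0.89, 2.33], [0.22, 2.48], [-1.42, 4.56], [0.17, 2.85], [-2.88, 2.88]. Speed limits (rad/s): [2.39, 2.39, 3.14, 3.14, 3.14, 3.14].

### API

Orientations are given as a unit quaternion [x, y, z, w].
In Python, from plant import ctrl, eoat, kinematics, sensors, viewer, job gives the robot as it stands. Calls block until the motion is done:
- ctrl.reach(position, orientation): joint-space move of the TCP to a pose.
- ctrl.servo_line(position, orientation=None, speed=0.15): straight line of the TCP; orientation=None keeps the orientation; speed is the mean speed in m/s.
- ctrl.movej(angles): joint-space move.
- eoat.ungrasp() and eoat.clamp(): open the fingers fully, or close them until they stop; the grip force is fixed at half the most.
- ctrl.dwell(seconds).
- kinematics.inverse_kinematics(position, orientation): joint angles nearest the present ones, or None.
- sensors.read_state(): the state.
- viewer.snapshot(name): name is "scene" or "side" or "wrist"; returns a dict with "img" (384x512x3 uint8, blue, green, red), "fx", "fy", "cx", "cy" (pixels), "extrinsics" (4x4, takes a point from world to camera coordinates); the wrist camera has in their place "hand_eye" (4x4, takes a point from camera to tool coordinates, whose origin is the TCP and whose axes are the flange's). Camera axes: x right, y up, looking along -z (the intrinsics and any distortion apply to the point x, -y, -z); pixel columns grow to the right and rows downward; lengths in m; the calibration is good to about 2 mm. A picture is of the moment at which its call begins: read the wrist's pose just before it. There is no depth.
A pose or a line that the arm cannot do raises ctrl.Unreachable and nothing moves.
- job.finish_job(): hands the job in; it is judged then, once.
The state is a dict: "clock": time; "joints": joint angles; "joint_velocities": joint speeds; "tau": joint torques, N m; "eef_pos": TCP position; "orientation": TCP orientation; "wrist_force": force on the tool from outside, world axes, zero at the start; "wrist_torque": the same for the moment, N m; "grip_width": finger opening in m; "grasp_force": force on a finger pad.
Only numpy, scipy, OpenCV 4.12 (cv2) and the standard library are available. Lean on these libraries where they do the work, as an engineer would, in place of code of your own. Each camera call takes 0.05 s, during which the arm holds its last target. There are 200 camera calls.

## Working session

There is one attempt and no reset: what is moved stays moved. The work goes in short steps, each a Python script; the robot and the scene stay as the last script left them, time stands still between calls to the robot, and variables do not carry over. Pictures are saved under pics/ and viewed, at most 10 in all, crops included, and the job is handed in when it is done.

```bash
mkdir -p pics; ls
python3 - <<'E'
from plant import ctrl, eoat, kinematics, sensors, viewer, job
import cv2,numpy as np,pickle
d={n:viewer.snapshot(n) for n in("scene","side")}
s=sensors.read_state(); d['wrist']=viewer.snapshot("wrist"); d['s']=s
pickle.dump(d,open('d0.pkl','wb'))
for n in("scene","side"):
    c=d[n];print(n,{k:v for k,v in c.items() if k!='img'})
print({k:v for k,v in d['wrist'].items() if k!='img'}); print(s)
cv2.imwrite('pics/a.png',cv2.resize(d['scene']['img'],(800,600)))
cv2.imwrite('pics/b.png',cv2.resize(d['side']['img'],(800,600)))
E
```

```text
pics
scene {'fx': 476.10366335444513, 'fy': 476.10366335444513, 'cx': 254.5372091468, 'cy': 188.93705325903963, 'extrinsics': array([[ 0.82229169,  0.56905104, -0.00415839, -0.43391003],
       [-0.4065216 ,  0.5925151 ,  0.69546103,  0.09792468],
       [ 0.39821673, -0.57018135,  0.71855178, -1.65805968],
       [ 0.        ,  0.        ,  0.        ,  1.        ]])}
side {'fx': 426.7184007178749, 'fy': 426.7184007178749, 'cx': 252.02660014356576, 'cy': 192.3248841246532, 'extrinsics': array([[-0.93445575, -0.3556499 , -0.01748155,  0.48983649],
       [ 0.25677258, -0.70704713,  0.65890227, -0.25647108],
       [-0.24669881,  0.61122623,  0.7520254 , -1.26315523],
       [ 0.        ,  0.        ,  0.        ,  1.        ]])}
{'fx': 309.4966642900235, 'fy': 309.4966642900235, 'cx': 254.53690795845037, 'cy': 188.5856219606139, 'hand_eye': array([[ 2.69507643e-04,  9.48878090e-01,  3.15642675e-01,
         8.24198264e-02],
       [ 9.99999962e-01, -2.74763331e-04, -2.78502541e-05,
         8.16886934e-04],
       [ 6.03005368e-05,  3.15642671e-01, -9.48878128e-01,
        -1.45911837e-01],
       [ 0.00000000e+00,  0.00000000e+00,  0.00000000e+00,
         1.00000000e+00]])}
{'clock': 0.1, 'joints': array([-1.36731639e+00,  3.81106413e-01,  1.29812405e+00, -5.95624477e-06,
        1.46363071e+00, -2.15314146e-01]), 'joint_velocities': array([ 4.03249191e-04,  5.19954549e-04, -1.30697401e-04, -1.04906394e-03,
       -1.26740074e-04, -9.68576175e-06]), 'tau': array([ 4.04844046e-03, -4.38649464e+01, -2.24912399e+01,  7.14979344e-02,
        3.42347729e-02, -8.17185287e-05]), 'eef_pos': array([ 0.22360055, -0.50222509,  0.238232  ]), 'orientation': array([ 9.78156166e-01,  2.07870423e-01,  7.92192163e-07, -6.34269046e-04]), 'wrist_force': array([ 0.01044158,  0.61491616, -0.13042394]), 'wrist_torque': array([ 0.03172292,  0.05817588, -0.00961368]), 'grasp_force': 0.0, 'grip_width': 0.08825118651164156}
```

View pics/a.png

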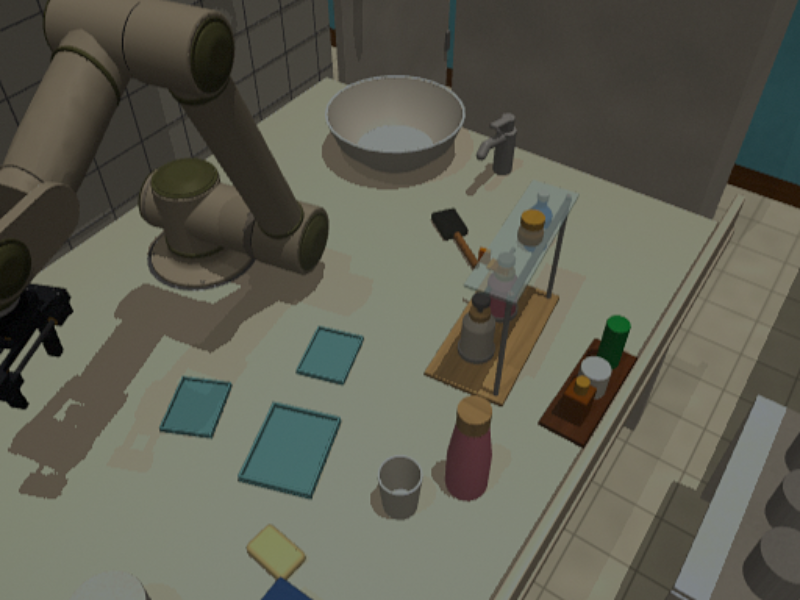

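View pics/b.png

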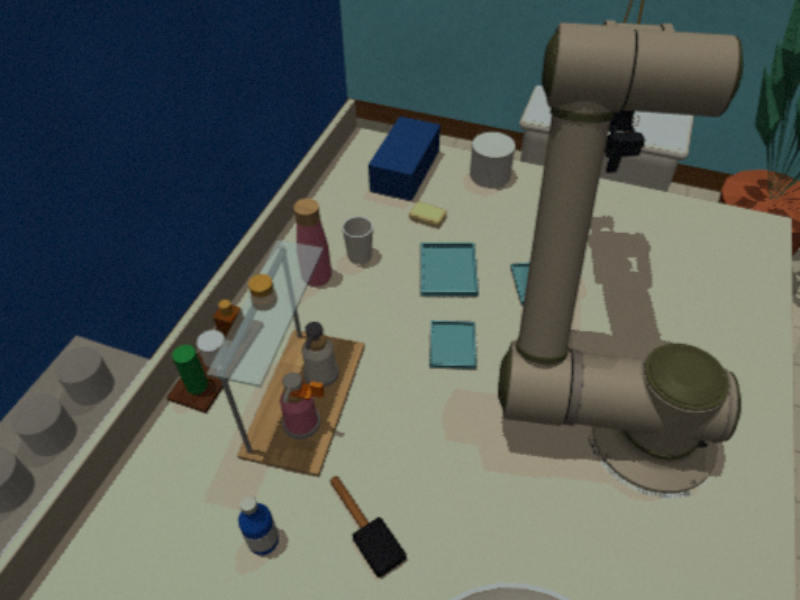

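The scene shows the large dish at about (290,450) and the rack at (495,340). The side view shows the pink dispenser at (300,405) with its orange clip at (308,390), and the large dish at (448,268). Next I'll take coarse positions from colour masks.

```bash
cat > h.py <<'E'
import numpy as np,cv2
from scipy.spatial.transform import Rotation as R
def cam(c,s=None):
    """returns (camera origin, R cam->world, K params)"""
    if 'extrinsics' in c: T=np.linalg.inv(c['extrinsics'])
    else:
        W=np.eye(4);W[:3,:3]=R.from_quat(s['orientation']).as_matrix();W[:3,3]=s['eef_pos'];T=W@c['hand_eye']
    return T
def ray(c,uv,s=None):
    T=cam(c,s);d=np.array([(uv[0]-c['cx'])/c['fx'],-(uv[1]-c['cy'])/c['fy'],-1.])
    d=T[:3,:3]@d;return T[:3,3],d/np.linalg.norm(d)
def plane(c,uv,z,s=None):
    o,d=ray(c,uv,s);return o+d*(z-o[2])/d[2]
def tri(rays):
    A=np.zeros((3,3));b=np.zeros(3)
    for o,d in rays:
        P=np.eye(3)-np.outer(d,d);A+=P;b+=P@o
    p=np.linalg.solve(A,b)
    return p,[np.linalg.norm((np.eye(3)-np.outer(d,d))@(p-o)) for o,d in rays]
def proj(c,p,s=None):
    q=np.linalg.inv(cam(c,s))@np.append(p,1);return np.array([c['cx']+c['fx']*q[0]/-q[2],c['cy']-c['fy']*q[1]/-q[2]])
def comps(img,lo,hi,amin=15):
    m=cv2.inRange(cv2.cvtColor(img,cv2.COLOR_BGR2HSV),lo,hi)
    n,l,st,ce=cv2.connectedComponentsWithStats(m)
    return m,[(l==i,st[i],ce[i]) for i in range(1,n) if st[i][4]>=amin]
E
python3 - <<'E'
from h import *
import pickle
d=pickle.load(open('d0.pkl','rb'))
for n in('scene','side'):
    c=d[n];h=cv2.cvtColor(c['img'],cv2.COLOR_BGR2HSV)
    for nm,pts in {'dish':[(185,290),(287,172)],'foot':[(285,240),(180,280)],'orange':[(313,166),(197,250)]}.items():
        u,v=pts[n=='side'];print(n,nm,h[v,u])
    print('teal')
    for m,st,ce in comps(c['img'],(80,60,60),(98,255,255),200)[1]:
        print(st,ce)
        if st[4]>4000 or st[4]<200: continue
        q=cv2.boxPoints(cv2.minAreaRect(cv2.findNonZero(m.astype(np.uint8))))
        k=cv2.approxPolyDP(cv2.convexHull(cv2.findNonZero(m.astype(np.uint8))),4,True)[:,0]
        P=np.array([plane(c,p,.018)[:2] for p in k]);print(P.round(3).tolist(),np.linalg.norm(P-np.roll(P,1,0),axis=1).round(3))
    print('orange')
    for m,st,ce in comps(c['img'],(3,170,90),(16,255,255),8)[1]: print(st,ce.round(1))
a=cv2.resize(d['scene']['img'][120:260,260:365],None,fx=3.8,fy=3.8,interpolation=2)
b=cv2.resize(d['side']['img'][140:310,140:245],None,fx=3.5,fy=3.5,interpolation=2)
o=np.zeros((600,800,3),np.uint8);o[:a.shape[0],:a.shape[1]]=a;o[:b.shape[0],410:410+b.shape[1]]=b
cv2.imwrite('pics/c.png',cv2.convertScaleAbs(o,alpha=1.5))
E
```

```text
scene dish [ 89  88 107]
scene foot [ 18 123  77]
scene orange [25 34 98]
teal
[ 471    0   41  118 2504] [497.64057508  72.89696486]
[[1.024, 0.973], [0.874, 0.986], [0.768, 2.002]] [1.06  0.151 1.021]
[190 209  43  36 927] [211.01402373 226.68608414]
[[0.454, -0.015], [0.487, -0.122], [0.403, -0.153], [0.363, -0.042]] [0.095 0.112 0.089 0.117]
[ 102  241   46   39 1103] [125.05802357 260.07252947]
[[0.317, -0.243], [0.369, -0.348], [0.284, -0.387], [0.232, -0.284]] [0.094 0.117 0.093 0.115]
[ 152  258   66   61 2386] [185.54903604 287.70033529]
[[0.531, -0.189], [0.585, -0.342], [0.471, -0.382], [0.412, -0.234]] [0.127 0.162 0.122 0.16 ]
orange
side dish [ 90  93 126]
side foot [ 17 113  79]
side orange [ 15 222 156]
teal
[  218     0   185    85 10054] [292.18321066  33.36313905]
[ 410    0  102  114 5039] [470.74717206  51.60468347]
[ 269  155   37   34 1063] [286.80809031 171.53057385]
[[0.412, -0.227], [0.524, -0.177], [0.579, -0.322], [0.461, -0.37]] [0.151 0.123 0.155 0.127]
[275 205  30  31 796] [289.5       219.8379397]
[[0.363, -0.023], [0.446, -0.001], [0.48, -0.111], [0.392, -0.134]] [0.115 0.086 0.116 0.091]
orange
[462 109  29  22 339] [474.3 118.4]
[482 116  30  26 295] [500.5 129.1]
[138 196  15   9  41] [145.4 200.9]
[191 244  16  11  80] [197.3 249. ]
[212 306  12  15  35] [217.5 312.7]
[224 325  10  12  27] [228.4 330.1]
```

View pics/c.png

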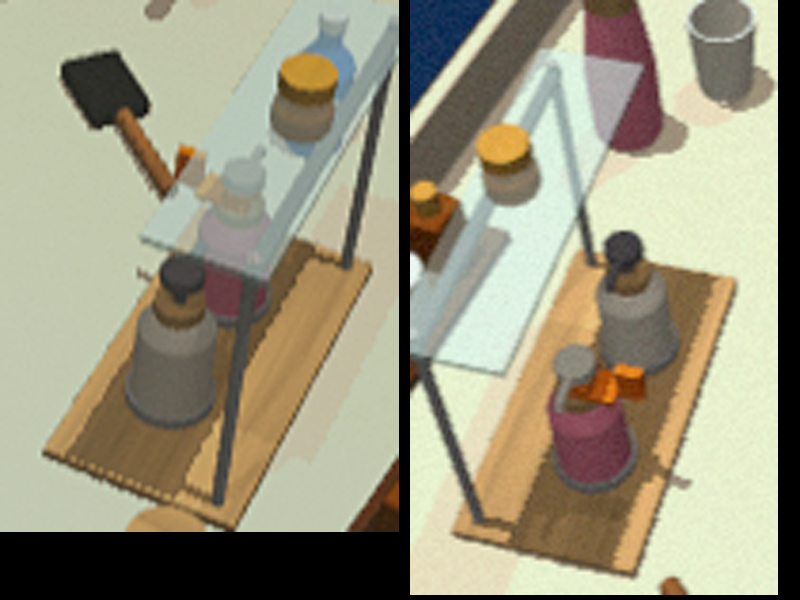

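The crop shows the clip's fin at crop pixel (629,380), pointing to the robot's side. The pump head is at (575,362), and the foot corners are at (735,282), (632,576), (455,535) and (578,252). I'll work out the coarse rack pose and then look with the wrist camera.

Run:
```python
from h import *
from plant import kinematics
import pickle
d=pickle.load(open('d0.pkl','rb'))
si,sc=d['side'],d['scene']
S=lambda x,y:((x-410)/3.5+140,y/3.5+140); C=lambda x,y:(x/3.8+260,y/3.8+120)
F=np.array([plane(si,S(*p),.012) for p in[(735,282),(632,574),(456,534),(578,252)]])
print('foot side',F.round(3).tolist(),np.linalg.norm(F-np.roll(F,1,0),axis=1).round(3))
G=np.array([plane(sc,C(*p),.012) for p in[(45,452),(370,265),(232,525)]]);print('foot scene',G.round(3).tolist())
c=F.mean(0);u=(F[1]-F[0])+(F[2]-F[3]);yaw=np.arctan2(-u[0],u[1]);print('c',c,'yaw deg',np.degrees(yaw))
pt=tri([ray(si,S(575,358)),ray(sc,C(244,172))]);print('pump',pt)
ft=tri([ray(si,S(629,371)),ray(sc,C(187,150))]);print('fin top',ft)
wt=tri([ray(si,S(623,243)),ray(sc,C(183,270))]);print('white pump',wt)
x=np.array([np.cos(yaw),np.sin(yaw),0]);y=np.array([-x[1],x[0],0])
print('expected pink top',c+.06*y,'fin',c+.06*y-.045*x)
for t in(15,30,45,60):
  a=np.radians(t);z=x*np.sin(a)-np.array([0,0,np.cos(a)])
  for sg in(1,-1):
    Y=sg*y;Rm=np.c_[np.cross(Y,z),Y,z];q=R.from_matrix(Rm).as_quat()
    p=c+.06*y-.045*x+[0,0,.14]
    print(t,sg,[ (k is not None and k.round(2).tolist()) for k in (kinematics.inverse_kinematics(p+b*x+[0,0,e],q) for b,e in((0,0),(-.12,0),(-.2,.1)))])
```

```text
foot side [[0.593, -0.005, 0.012], [0.558, 0.299, 0.012], [0.71, 0.317, 0.012], [0.749, 0.014, 0.012]] [0.156 0.305 0.153 0.306]
foot scene [[0.601, -0.016, 0.012], [0.718, 0.309, 0.012], [0.754, 0.006, 0.012]]
c [0.65231711 0.15604487 0.012     ] yaw deg 6.975196924617796
pump (array([0.63507774, 0.20717412, 0.15485549]), [np.float64(0.001066192719979523), np.float64(0.0010661927199792493)])
fin top (array([0.58770629, 0.2036761 , 0.15624276]), [np.float64(0.0006329267526233898), np.float64(0.0006329267526235243)])
white pump (array([0.64938743, 0.08853349, 0.15484454]), [np.float64(0.0009497450794177377), np.float64(0.0009497450794179298)])
expected pink top [0.64503073 0.2156008  0.012     ] fin [0.60036379 0.21013602 0.012     ]
15 1 [[0.15, 0.5, 1.38, -0.01, 0.99, -1.53], [0.16, 0.32, 1.7, -0.01, 0.86, -1.52], [0.17, 0.08, 1.7, -0.01, 1.1, -1.52]]
15 -1 [[0.15, 0.5, 1.38, -0.01, 0.99, 1.61], [0.16, 0.32, 1.7, -0.01, 0.86, 1.62], [0.17, 0.08, 1.7, -0.01, 1.1, 1.63]]
30 1 [[0.16, 0.44, 1.58, -0.03, 0.59, -1.51], [0.17, 0.27, 1.88, -0.05, 0.47, -1.48], [0.18, -0.01, 1.86, -0.04, 0.76, -1.49]]
30 -1 [[0.16, 0.44, 1.58, -0.03, 0.59, 1.63], [0.17, 0.27, 1.88, -0.05, 0.47, 1.66], [0.18, -0.01, 1.86, -0.04, 0.76, 1.66]]
45 1 [False, False, [0.19, -0.04, 2.04, -0.14, 0.37, -1.38]]
45 -1 [False, False, [0.19, -0.04, 2.04, -0.14, 0.37, 1.76]]
60 1 [[0.17, 0.48, 1.92, 3.27, 0.31, 1.47], [0.18, 0.38, 2.22, 3.26, 0.5, 1.5], False]
60 -1 [[0.17, 0.48, 1.92, 3.27, 0.31, -1.67], [0.18, 0.38, 2.22, 3.26, 0.5, -1.64], False]
```

```bash
cat >> h.py <<'E'
def quat(yaw,t):
    x=np.array([np.cos(yaw),np.sin(yaw),0]);y=np.array([-x[1],x[0],0]);a=np.radians(t)
    z=x*np.sin(a)-np.array([0,0,np.cos(a)]);return R.from_matrix(np.c_[np.cross(y,z),y,z]).as_quat(),x,y,z
E
python3 - <<'E'
from h import *
from plant import ctrl, sensors, viewer
import pickle
q,x,y,z=quat(np.radians(7),30);out=[]
fin=np.array([.595,.207,.149])
for k,(b,l) in enumerate([(-.13,-.05),(-.13,.05)]):
    p=fin+b*x+l*y+[0,0,.07]
    (ctrl.reach(p,q) if k==0 else ctrl.servo_line(p,q,.15)); ctrl.dwell(.3)
    s=sensors.read_state();out.append((s,viewer.snapshot('wrist')))
pickle.dump(out,open('w1.pkl','wb'));print(s['clock'],s['eef_pos'])
o=np.zeros((600,800,3),np.uint8)
for i in(0,1): o[:300,i*400:i*400+400]=cv2.resize(out[i][1]['img'],(400,300))
cv2.imwrite('pics/d.png',cv2.convertScaleAbs(o[:300],alpha=1.5))
for s,c in out:
    for m,st,ce in comps(c['img'],(3,170,60),(16,255,255),60)[1]: print(st,ce.round(1))
E
```

```text
4.05 [0.46003142 0.24029567 0.2190361 ]
[ 376   52  108   79 1482] [430.7  91.2]
[ 230  226   83   48 1266] [280.6 251.7]
[208 247  21   9  72] [216.1 249.9]
[199 257  11  13  85] [204.4 263.1]
[168 282  27  17 208] [181.1 290.5]
[ 289   54   91   77 1406] [334.5  91.7]
[ 172  225   64   47 1133] [206.5 250.5]
```

View pics/d.png

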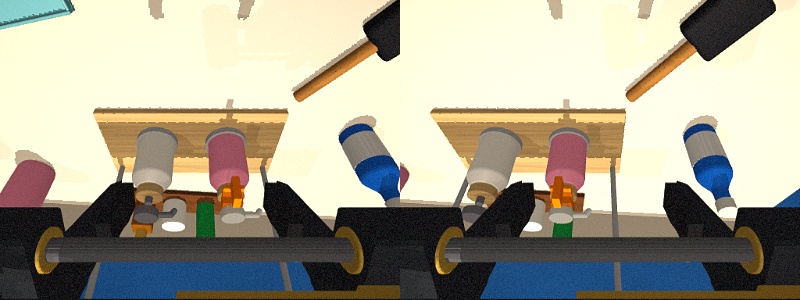

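Seen upside down, the clip's fin is at about (232,188) in the left half and (565,188) in the right, with the pump heads just below. I'll zoom in on both.

Run:
```python
from h import *
import pickle
w=pickle.load(open('w1.pkl','rb'))
o=np.zeros((600,800,3),np.uint8)
for i,u0 in((0,240),(1,160)):
    o[:600,i*400:i*400+400]=cv2.resize(w[i][1]['img'][205:305,u0:u0+100],(400,600)[:1]+(400,),interpolation=cv2.INTER_CUBIC) if 0 else cv2.copyMakeBorder(cv2.resize(w[i][1]['img'][205:305,u0:u0+100],(400,400),interpolation=cv2.INTER_CUBIC),0,200,0,0,0)
    cc=cv2.resize(w[i][1]['img'][130:200,120:390],(400,104));o[410:514,i*400:i*400+400]=cc
cv2.imwrite('pics/e.png',cv2.convertScaleAbs(o,alpha=1.3))
```

```text
(no output)
```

View pics/e.png

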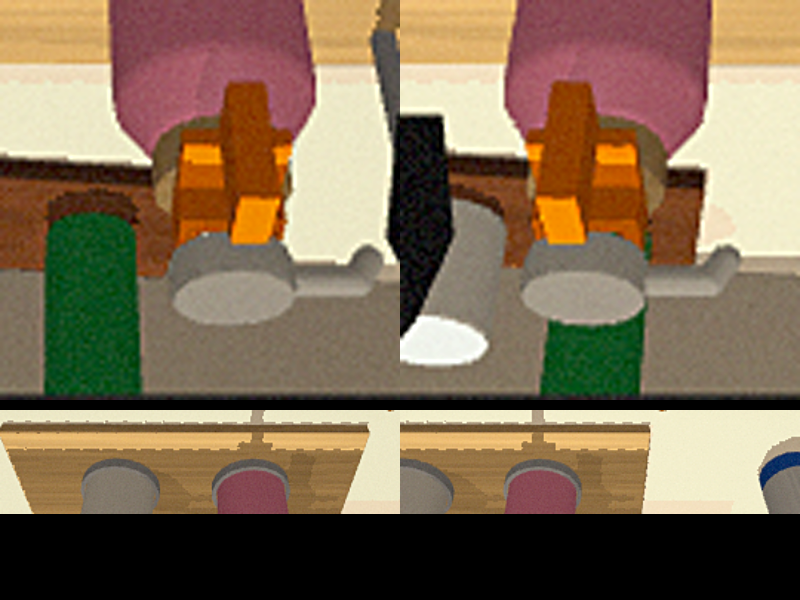

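Run:
```python
from h import *
import pickle
d=pickle.load(open('d0.pkl','rb'));si,sc=d['side'],d['scene']
w=pickle.load(open('w1.pkl','rb'))
rr=lambda i,x,y:ray(w[i][1],((x-400*i)/4-.375+(240,160)[i],y/4-.375+205),w[i][0])
S=lambda x,y:((x-410)/3.5+140,y/3.5+140); C=lambda x,y:(x/3.8+260,y/3.8+120)
L=[(242,196),(281,196),(272,243),(232,243)];Q=[(543,197),(578,197),(585,243),(549,243)]
P=[tri([rr(0,*a),rr(1,*b)]) for a,b in zip(L,Q)]
for p in P: print('fin corner',p[0].round(4),np.round(p[1],4))
f=np.mean([p[0] for p in P],0);print('fin top c',f)
f3=tri([rr(0,257,220),rr(1,564,220),ray(si,S(629,371)),ray(sc,C(187,150))]);print(f3)
pp=tri([rr(0,234,299),rr(1,583,299)]);print('pump wrist',pp)
p4=tri([rr(0,234,299),rr(1,583,299),ray(si,S(575,358)),ray(sc,C(244,172))]);print('pump all',p4)
s,c=w[0]
e=np.array([plane(c,p,.012,s) for p in((122,144.8),(366.4,144.8))]);print('front edge',e,np.linalg.norm(e[1]-e[0]))
v=e[1]-e[0];print('yaw',np.degrees(np.arctan2(v[0]*-1,v[1])) , np.degrees(np.arctan2(-v[0],-v[1])))
```

```text
fin corner [0.5836 0.198  0.1552] [0.0001 0.0001]
fin corner [0.58   0.2064 0.1567] [0.0001 0.0001]
fin corner [0.5977 0.2084 0.1594] [0. 0.]
fin corner [0.6015 0.1994 0.158 ] [0. 0.]
fin top c [0.59069556 0.20302463 0.15731392]
(array([0.58827691, 0.20311558, 0.15770451]), [np.float64(0.0009647506809304975), np.float64(0.0007788087308482376), np.float64(0.0014891059594463656), np.float64(0.0010953849839331706)])
pump wrist (array([0.63480573, 0.20771498, 0.15662496]), [np.float64(2.5092936182800867e-05), np.float64(2.509293618288589e-05)])
pump all (array([0.63516347, 0.20749881, 0.15589484]), [np.float64(0.0005994826779802929), np.float64(0.0005697194594998563), np.float64(0.0014547964769175198), np.float64(0.0011632297563404857)])
front edge [[ 0.59577368 -0.00806961  0.012     ]
 [ 0.55935395  0.28964905  0.012     ]] 0.2999379833640313
yaw 6.974305011759377 173.02569498824062
```

Run:
```python
from h import *
from plant import ctrl, sensors, viewer, eoat
q,x,y,z=quat(np.radians(7),30)
g=np.array([.590,.203,.150])-.001*x; t=g+.019*z
ctrl.servo_line(t-.08*z,q,.12); ctrl.servo_line(t,q,.06); 
s=sensors.read_state();f0=s['wrist_force'];print(s['clock'],s['eef_pos']-t,f0)
eoat.clamp(); ctrl.dwell(.2); s=sensors.read_state();print(s['grip_width'],s['grasp_force'],s['wrist_force'])
for b in(.004,.008,.012,.02,.045):
    ctrl.servo_line(t-b*x,q,.03);s=sensors.read_state();print(b,s['eef_pos'].round(4),s['wrist_force'].round(1),round(s['grip_width'],4))
ctrl.servo_line(t-.08*x+[0,0,.03],q,.08)
s=sensors.read_state();print(s['clock'],s['grip_width'],s['grasp_force'])
c=viewer.snapshot('wrist');b=viewer.snapshot('side')
o=np.zeros((600,800,3),np.uint8);o[:300,:400]=cv2.resize(c['img'],(400,300));o[:,400:]=cv2.resize(b['img'][150:300,150:250],(400,600),interpolation=2)
cv2.imwrite('pics/f.png',cv2.convertScaleAbs(o,alpha=1.3))
```

```text
6.6333 [-3.23814439e-07  5.41300875e-05  3.81436057e-04] [ 1.24487275  0.92881975 -0.27221239]
0.009768312467308875 30.00002559274435 [-0.46675654 -1.14127713  0.56341832]
0.004 [0.5951 0.2036 0.1341] [5.1 0.2 0.3] 0.0097
0.008 [0.5898 0.203  0.1334] [-3.6 -1.9  4.6] 0.0096
0.012 [0.5863 0.2026 0.1335] [-0.2  0.2  1.6] 0.0096
0.02 [0.5783 0.2016 0.1335] [-0.2 -0.2  0. ] 0.0094
0.045 [0.5539 0.1986 0.1336] [ 0.3 -0.4  0.8] 0.0096
10.9667 0.009605728688441627 29.9998692702502
```

View pics/f.png

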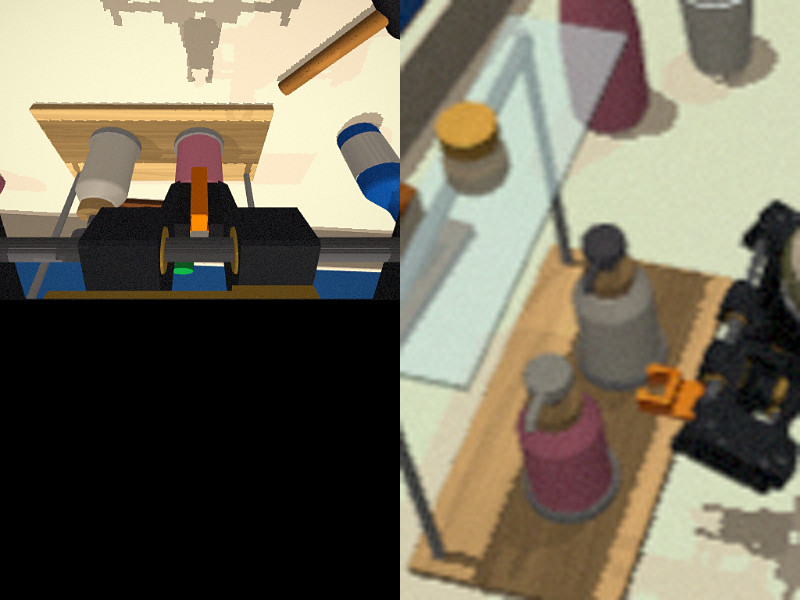

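The clip is off the neck and held by its fin in the gripper, at about (200,200) in the wrist view and (670,390) in the side crop. I'll refine the dish before placing it.

Run:
```python
from h import *
from plant import ctrl, sensors, viewer, kinematics
import pickle
d=pickle.load(open('d0.pkl','rb'));si,sc=d['side'],d['scene']
def corners(c,lim):
    for m,st,ce in comps(c['img'],(80,60,60),(98,255,255),900)[1]:
        if lim[0]<st[4]<lim[1]:
            return cv2.approxPolyDP(cv2.convexHull(cv2.findNonZero(m.astype(np.uint8))),4,True)[:,0]
a=corners(sc,(2000,2450));b=corners(si,(1000,1500))
srt=lambda c,k:[k[np.argmin([np.linalg.norm(plane(c,u,.018)[:2]-r) for u in k])] for r in((.412,-.23),(.528,-.18),(.582,-.33),(.466,-.376))]
P=np.array([tri([ray(sc,u),ray(si,v)])[0] for u,v in zip(srt(sc,a),srt(si,b))]);print(P.round(3).tolist(),P.mean(0))
for nm,u in(('tumbler',(400,512)),('flask',(468,492)),('soap',(276,552))): print(nm,plane(sc,(u[0]/1.5625,u[1]/1.5625),0))
s=sensors.read_state()
q,x,y,z=quat(np.radians(21),30)
dc=np.array([.497,-.281,0])
p=dc-.10*x+[0,0,.20]
print(kinematics.inverse_kinematics(p,q),kinematics.inverse_kinematics(dc-.03*x+[0,0,.02],q))
ctrl.servo_line(s['eef_pos']+[-.05,0,.06],None,.2)
ctrl.reach(p,q);ctrl.dwell(.2)
s=sensors.read_state();c=viewer.snapshot('wrist');pickle.dump((s,c),open('w2.pkl','wb'));print(s['clock'],s['grip_width'])
cv2.imwrite('pics/g.png',cv2.convertScaleAbs(c['img'],alpha=1.2))
```

```text
[[0.412, -0.231, 0.015], [0.527, -0.184, 0.009], [0.582, -0.336, 0.005], [0.464, -0.379, 0.008]] [ 0.49615026 -0.28274873  0.0091736 ]
tumbler [ 0.7193868  -0.27044223  0.        ]
flask [ 0.79232581 -0.17618715  0.        ]
soap [ 0.59744009 -0.43741268  0.        ]
None [-1.00618654  0.62435322  1.78221623  0.76782001  0.78354282  2.7694803 ]Traceback (most recent call last):
  File "<stdin>", line 19, in <module>
plant.Unreachable: the arm cannot take that pose within its joint ranges
```

Run:
```python
from h import *
from plant import ctrl, sensors, viewer, kinematics
s=sensors.read_state();print(s['clock'],s['eef_pos'],s['joints'].round(2))
dc=np.array([.496,-.282,0])
for yw in(10,0,-10,-20,-30):
    q,x,y,z=quat(np.radians(yw),30);r=[]
    for g in(dc-.01*x+[0,0,.036],dc-.01*x+[0,0,.16],dc-.09*x+[0,0,.19]):
        k=kinematics.inverse_kinematics(g+.019*z,q);r.append(None if k is None else k.round(2).tolist())
    print(yw,r)
```

```text
11.6083 [0.46946213 0.19426007 0.22278416] [ 0.17  0.15  1.79 -0.04  0.68 -1.5 ]
10 [None, None, None]
0 [None, [-0.91, 0.38, 1.72, 0.59, 0.78, -2.85], None]
-10 [None, [-0.87, 0.37, 1.75, 0.54, 0.68, -2.63], [-1.01, 0.21, 1.88, 0.57, 0.76, -2.77]]
-20 [None, [-0.83, 0.36, 1.77, 0.43, 0.58, -2.36], [-0.93, 0.19, 1.92, 0.48, 0.64, -2.48]]
-30 [[-0.78, 0.59, 1.9, 0.73, 0.19, -2.52], [-0.78, 0.36, 1.78, 0.26, 0.52, -2.03], [-0.84, 0.18, 1.93, 0.3, 0.55, -2.11]]
```

Run:
```python
from h import *
from plant import kinematics
dc=np.array([.496,-.282,0])
for yw,t in[(-30,20),(-20,20),(-10,20),(0,20),(-20,12),(-10,12),(0,12),(150,30),(180,30),(201,30)]:
    q,x,y,z=quat(np.radians(yw),t);r=[]
    for g in(dc-.01*x+[0,0,.036],dc-.01*x+[0,0,.16]):
        k=kinematics.inverse_kinematics(g+.019*z,q);r.append(None if k is None else k.round(2).tolist())
    print(yw,t,r)
```

```text
-30 20 [[-0.76, 0.59, 1.79, 0.19, 0.43, -1.97], [-0.76, 0.38, 1.66, 0.12, 0.76, -1.88]]
-20 20 [[-0.79, 0.59, 1.78, 0.33, 0.47, -2.29], [-0.79, 0.39, 1.65, 0.21, 0.79, -2.14]]
-10 20 [[-0.82, 0.59, 1.77, 0.42, 0.53, -2.55], [-0.82, 0.39, 1.64, 0.28, 0.84, -2.38]]
0 20 [[-0.85, 0.6, 1.75, 0.47, 0.61, -2.78], [-0.85, 0.4, 1.62, 0.33, 0.91, -2.59]]
-20 12 [[-0.77, 0.61, 1.69, 0.14, 0.66, -2.09], [-0.77, 0.42, 1.56, 0.1, 0.97, -2.04]]
-10 12 [[-0.78, 0.61, 1.68, 0.19, 0.69, -2.32], [-0.78, 0.42, 1.55, 0.14, 1.0, -2.25]]
0 12 [[-0.8, 0.61, 1.67, 0.23, 0.72, -2.53], [-0.8, 0.43, 1.54, 0.17, 1.03, -2.45]]
150 30 [[-0.69, 0.87, 1.13, -0.08, 1.66, 1.42], [-0.69, 0.74, 1.02, -0.09, 1.9, 1.4]]
180 30 [[-0.6, 0.85, 1.18, -0.29, 1.56, 1.04], [-0.6, 0.71, 1.07, -0.29, 1.79, 0.97]]
201 30 [[-0.55, 0.82, 1.27, -0.41, 1.41, 0.8], [-0.55, 0.67, 1.16, -0.41, 1.64, 0.7]]
```

Run:
```python
from h import *
from plant import ctrl, sensors, viewer, eoat
q,x,y,z=quat(np.radians(-15),20)
g=np.array([.496,-.282,0])-.015*x+.019*z
ctrl.reach(g+[0,0,.16],q)
s=sensors.read_state();print(s['clock'],s['grip_width'])
ctrl.servo_line(g+[0,0,.06],q,.15);ctrl.servo_line(g+[0,0,.044],q,.05);ctrl.dwell(.2)
print(sensors.read_state()['wrist_force'].round(1))
eoat.ungrasp();ctrl.dwell(.2)
ctrl.servo_line(g+[0,0,.12],q,.15)
ctrl.dwell(.2);s=sensors.read_state();c=viewer.snapshot('wrist');b=viewer.snapshot('scene')
print(s['clock'],s['grip_width'],s['wrist_force'].round(1))
for m,st,ce in comps(c['img'],(3,170,60),(16,255,255),60)[1]: print(st,ce.round(1),plane(c,ce,.012,s).round(3))
o=np.zeros((300,800,3),np.uint8);o[:,:400]=cv2.resize(c['img'],(400,300));o[:,400:]=cv2.resize(b['img'][240:340,130:263],(400,300),interpolation=2)
cv2.imwrite('pics/g.png',cv2.convertScaleAbs(o,alpha=1.3))
```

```text
13.35 0.009926470744738985
[ 0.4 -0.3 -0.2]
17.1 0.08806772943867514 [-0.4 -0.6  0.2]
[ 236  129   37   82 1129] [254.2 169.3] [ 0.498 -0.283  0.012]
```

View pics/g.png

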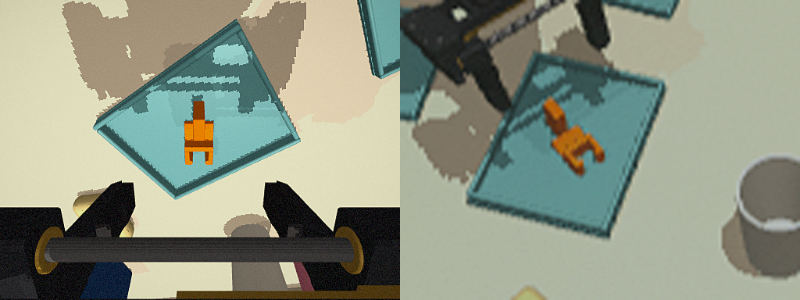

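The clip lies upright near the dish centre: (200,135) in the wrist half, clip centre at about (0.498, -0.283). Next I'll shut the fingers and press the pump under force watch.

Run:
```python
from h import *
from plant import ctrl, sensors, viewer, eoat
q,x,y,z=quat(np.radians(7),33)
P=np.array([.635,.2076,.157])+.004*x
s=sensors.read_state()
eoat.clamp()
ctrl.servo_line(s['eef_pos']+[0,0,.06],None,.2)
ctrl.reach(P+[0,0,.012]-.13*z,q)
ctrl.servo_line(P+[0,0,.012],q,.1);ctrl.dwell(.2)
s=sensors.read_state();f0=s['wrist_force'];print(s['clock'],s['eef_pos']-P,f0.round(1))
h=.010;log=[];top=None
while h>-.021:
    ctrl.servo_line(P+[0,0,h],q,.02);ctrl.dwell(.06)
    s=sensors.read_state();f=s['wrist_force']-f0;log.append((round(h*1e3,1),round((s['eef_pos'][2]-P[2])*1e3,1),f.round(1).tolist()))
    if top is None and f[2]>2.5: top=h
    if f[2]>13 or np.linalg.norm(f)>18: break
    if s['clock']>50: break
    h-=.0015 if (top is None or top-h<.0125) else .0007
for l in log: print(*l)
c=viewer.snapshot('side')
t0=sensors.read_state()['clock'];ctrl.dwell(1.1)
s=sensors.read_state();print('hold',s['clock']-t0,(s['wrist_force']-f0).round(1),s['eef_pos']-P,'top',top,'h',h,s['clock'])
cv2.imwrite('pics/h.png',cv2.convertScaleAbs(cv2.resize(c['img'][150:290,140:260],(600,700))[:600],alpha=1.3))
```

```text
22.4 [-2.83711910e-05  1.92599682e-05  1.24608358e-02] [-0.1  0.6  0.1]
10.0 9.9 [0.9, -0.8, -0.6]
8.5 8.5 [-1.0, -0.5, -0.3]
7.0 6.9 [0.6, -1.4, 0.8]
5.5 5.6 [0.6, -1.1, 1.3]
4.0 4.5 [-0.2, -0.9, 3.7]
2.5 2.7 [-0.0, -1.0, 5.5]
1.0 1.2 [0.6, -0.6, 5.1]
-0.5 -0.3 [0.8, -0.6, 4.8]
-2.0 -1.7 [0.4, -0.4, 5.9]
-3.5 -3.1 [0.1, -0.5, 6.4]
-5.0 -4.5 [0.6, -0.8, 7.1]
-6.5 -6.0 [-1.2, -1.7, 7.0]
-8.0 -7.4 [-1.6, -1.1, 8.3]
-9.5 -8.9 [-0.9, -0.2, 7.8]
-10.2 -9.5 [-0.9, -1.3, 8.4]
-10.9 -10.2 [-1.0, -0.9, 7.6]
-11.6 -10.8 [-1.7, -1.2, 7.7]
-12.3 -11.5 [-1.8, -1.0, 9.6]
-13.0 -12.2 [-0.8, -0.1, 8.1]
-13.7 -12.8 [-0.3, -1.3, 9.2]
-14.4 -13.1 [-3.0, -0.9, 10.4]
-15.1 -13.2 [-6.3, -1.4, 14.9]
hold 1.1000000000000014 [-5.5 -1.6 13.8] [ 4.23409646e-04  9.69872650e-05 -1.32482325e-02] top 0.004000000000000002 h -0.015099999999999992 30.3333
```

The sharp rise came about 18 mm below first contact, and it has been held for 1.1 s at 14 N. Next I'll release, back off and check.

Run:
```python
from h import *
from plant import ctrl, sensors, viewer
q,x,y,z=quat(np.radians(7),33)
P=np.array([.635,.2076,.157])+.004*x
ctrl.servo_line(P+[0,0,.012],q,.05);ctrl.servo_line(P+[0,0,.012]-.13*z,q,.12);ctrl.dwell(.5)
s=sensors.read_state();print(s['clock'],s['wrist_force'].round(1))
a=viewer.snapshot('side')['img'][140:310,140:245];b=viewer.snapshot('scene')['img']
o=np.zeros((595,800,3),np.uint8);o[:,:368]=cv2.resize(a,(368,595));o[:300,400:]=cv2.resize(b[240:340,130:263],(400,300));o[300:,400:]=cv2.resize(b[120:260,250:390],(400,295))
cv2.imwrite('pics/i.png',cv2.convertScaleAbs(o,alpha=1.3))
```

```text
32.7583 [ 0.  -0.1 -0.1]
```

View pics/i.png

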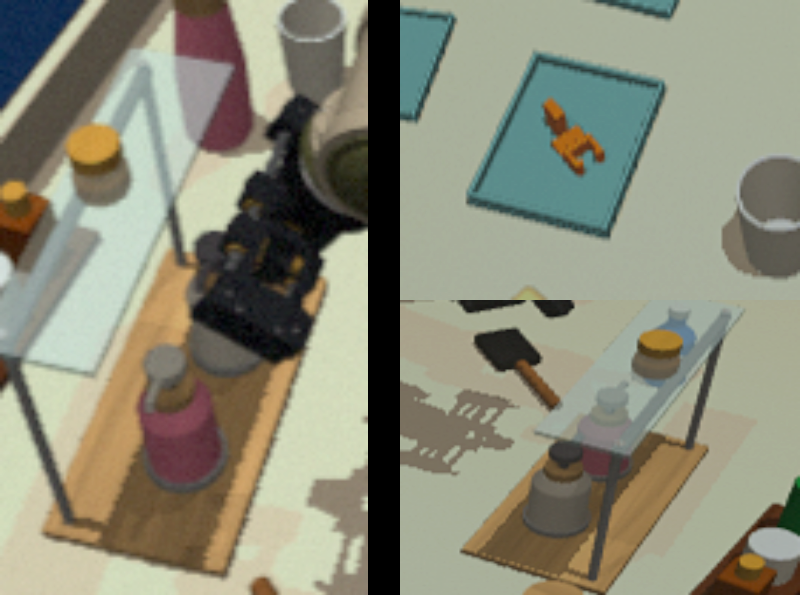

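The pink pump head is back up at (165,360), its position before the press. The clip lies in the dish at (572,135), everything else is in place, and the arm is clear of it all.

```bash
python3 -c "
from plant import job;print(job.finish_job())"
```

```text
the job is handed in; nothing more can be done
None
```

I handed the job in; the simulator returned no verdict. The clip lies near the middle of the blue dish, the pink pump was held at its stop for about 1.1 s at roughly 14 N and came back up, and nothing else looked moved in the last pictures.

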